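# Weigh a sample cell on the beam balance and sort it heavy or light

### The arm

A 7-joint arm with a two-finger parallel gripper is mounted at the origin on the work surface. World frame = base frame: x ahead of the robot, y to its left, z up, the work surface at z = 0. Lengths are in mm, angles in rad, forces in N, time in s.
With the tool pointing down it reaches from about 425 to 800 mm from the base axis. Payload 8.3 kg.
Tool frame: the origin (TCP) lies on the front face of the gripper's body, between the roots of the fingers; the fingertips stand ahead of it and the grasp point (between the pads) lies 54 mm ahead of it (robot.tip_reach is the z of the fingertips in the tool frame, in mm); z points along the fingers, y is the line along which they close (so a half turn about z gives the same grasp; the last joint's range is limited). The gripper opens to 85 mm and grips with 20 to 120 N. Pads are 22 mm wide; open, the fingers measure 114 mm over their backs; the gripper's body (76 mm by 85 mm) begins 54 mm behind the grasp point. The pads swing forward as they close: fully open they stand 13 mm farther back than shut.
Start: joints at [1.143, 0.383, 0.016, 1.37, -0.006, 1.388, -0.046], TCP at [223.01, -583.845, 303.879] pointing down, gripper open.
Joint ranges: [-2.95, 2.95], [-0.25, 2.06], [-1.52, 1.56], [0.18, 2.33], [-1.44, 4.58], [0.02, 2.06], [-3.01, 3.01]. Speed limits (rad/s): [2.39, 2.39, 3.01, 3.01, 3.14, 3.14, 3.14].

### API

Orientations are given as a unit quaternion [x, y, z, w].
In Python, from workcell import robot, planner, vision, monitor gives the robot as it stands. The module is installed in compiled form; this text tells all that it offers. Calls block until the motion is done:
- robot.move_to(position, orientation): joint-space move of the TCP to a pose.
- robot.movel(position, v=150, frame=None): straight line of the TCP; frame=None keeps the orientation; v is the mean speed in mm/s.
- robot.move_j(angles): joint-space move.
- robot.grip(opening): finger opening in mm; the grip force is fixed at half the most; returns when the fingers have stopped.
- robot.dwell(seconds).
- planner.inverse_kinematics(position, orientation): joint angles nearest the present ones, or None.
- vision.camera(name): name is "scene" or "top" or "wrist"; returns the picture (400x640x3 uint8, red, green, blue); there is no depth.
- vision.calibration(name): a dict with "fx", "fy", "cx", "cy" (pixels), "R" (3x3) and "t" (3): a world point X has camera coordinates R X + t; the wrist camera has in their place "tool_from_camera" (4x4, takes a point from camera to tool coordinates, whose origin is the TCP and whose axes are the flange's). Camera axes: x right, y down, z forward; pixel columns grow to the right and rows downward; lengths in mm; the calibration is good to about 2 mm. The wrist camera is an equidistant fisheye: a pixel r from the principal point sees the ray r / f radians off the axis. A picture is of the moment at which its call begins: read the wrist's pose just before it. calibration takes no time and is no camera call.
A pose or a line that the arm cannot do raises robot.PlanningError and nothing moves.
- robot.job_done(): hands the job in; it is judged then, once.
Readings, each from a call of its own:
- monitor.current_t(): time.
- monitor.current_qpos(): joint angles.
- monitor.current_qvel(): joint speeds.
- monitor.current_effort(): joint torques, N m.
- monitor.current_position(): TCP position.
- monitor.current_tcp_rot(): TCP orientation.
- monitor.current_ft_force(): force on the tool from outside, world axes, zero at the start.
- monitor.current_ft_torque(): the same for the moment, N m.
- monitor.current_grip_width(): finger opening in mm.
- monitor.current_grip_force(): force on a finger pad.
Only numpy, scipy, OpenCV 4.12 (cv2) and the standard library are available. Lean on these libraries where they do the work, as an engineer would, in place of code of your own. Each camera call takes 0.05 s, during which the arm holds its last target. There are 200 camera calls.

### The job

Stand the brass-capped steel sample cell in the ring of the balance pan and let go, so that the beam shows whether it is heavy (pan sinks below level) or light (pan stays above level). While the cell stands there, and only then, slide the rack's gate all the way to its stop so that it uncovers the orange well for a heavy cell or the blue well for a light one, never the wrong well; then move the cell into the uncovered well and press it down gently until it is fully home, its stiff plunger pushed to the bottom, and let go. Never drop the cell, never press hard on the balance or the rack, and leave everything else on the bench as it is.

Things in the scene. Friction and masses are not known exactly. Their poses are not given: they have to be found in the camera images.
- cell: the sample cell: upright steel cylinder with a brass cap band, 38 mm diameter, 100 mm tall, foot bevelled 3 mm over the lowest 4 mm; weighs 0.17 to 0.36 kg, unknown. Origin: centre of its underside; z is its axis, up. It starts standing on the bench.
- balance: the white base of the beam balance, 110 x 170 mm, fixed to the bench (position and turn vary; it may stand left or right). Origin: centre of its underside, on the bench. The beam lies along its y axis, pivot 85 mm up; the cell pan is 130 mm from the pivot towards its -y, a brass counterweight (top about 145 mm up) on a like pan 130 mm towards +y.
- beam (a joint): tilt of the beam, rad: 0 level, positive with the cell pan down, stops at -0.12 and +0.12. The empty pan rests up at -0.12. The counterweight balances a cell of 0.265 kg; about 15 g more or less takes the beam to a stop. It swings softly and settles in 1 to 2 s. The pan itself always stays level.
- pan_seat (a point): centre of the pan's upper face, inside the brass ring, where the cell's underside rests; 103 mm above the bench with the beam level, 16 mm higher or lower at the stops. Ring: inner diameter 41 mm, outer 49 mm, 12 mm high above this point; the steel dish is 84 mm across. The unloaded pan gives way downward under about 3 N, then is hard at its lower stop; press it with no more than 12 N.
- rack: grey base of the sorting rack, 125 x 260 mm, fixed to the bench (position and turn vary). Origin: centre of its underside. Its y axis is the direction in which the gate slides. Two aluminium rails run along it at 50 to 58 mm either side of the middle, tops 70 mm above the bench.
- gate (a joint): position of the aluminium gate along the rack's y axis, m: 0 in the middle (half covering both wells), stops at -0.05 and +0.05. The gate is a plate 98 x 100 mm, its top face 65 mm above the bench; it slides with a friction of about 3 N and stays where left. At a stop it covers one well wholly and leaves the other wholly open.
- gate_knob (a point): top centre of the black upright knob in the middle of the gate: 18 mm diameter, 42 mm tall, this point 107 mm above the bench.
- well_heavy_mouth (a point): centre of the mouth of the ORANGE well (for heavy cells), at the top face of a 90 mm square orange block, 58 mm above the bench, 50 mm from the middle of the rack towards its +y or -y (varies). Round hole, about 40.5 mm diameter, with a 2 mm bevel at the mouth. A white plunger in it stops a cell lowered 30 mm deep; a cell fully home stands on the pressed-down plunger, 40 mm deep, with 60 mm showing. Enter gently: no more than 25 N.
- well_light_mouth (a point): the same for the BLUE well (for light cells), on the other side of the rack's middle.
- plunger_heavy (a joint): travel of the white plunger in the orange well, m: 0 = up, 0.010 = fully down. It moves at about 7 N, more than the cell's weight, and stays where pushed. It stands on a rubber pad of about 4 N per mm, which gives nearly 2 mm while the plunger moves and springs back afterwards, so the end is felt: past it the push rises steeply. 10 to 20 N seats it; press with no more than 25 N.
- plunger_light (a joint): the same for the blue well.
- spare_cell: a bystander: steel cylinder like the cell but with a BLACK cap; leave it alone; origin at the centre of its underside.
- bottle: a bystander: clear water bottle, 62 mm across, 210 mm tall; origin at the centre of its underside.
- mouse: a bystander: black computer mouse, 100 x 60 x 30 mm; origin at the centre of its underside.
- crucible: a bystander: white ceramic cup, 56 mm across, 45 mm tall; origin at the centre of its underside.
- weight: a bystander: small brass weight with a knob, 32 mm across, 46 mm tall; origin at the centre of its underside.
- wrench: a bystander: steel wrench, 160 mm long, lying flat; origin at the centre of its underside.
Not all that is in view belongs to the job. Leave any purple look-alike of the cell alone.

How it is judged:
By the outcome, as a careful person would: the job done as asked, in the order asked, and still so for the second after the job is handed in, with the robot touching nothing.
It also fails if it takes over 72 s, if anything falls off the work surface, if the arm or the gripper's body presses on something with over 40 N, if the wrist force passes 120 N, or if a joint passes its speed limit or range.

## Working session

There is one attempt and no reset: what is moved stays moved. The work goes in short steps, each a Python script; the robot and the scene stay as the last script left them, time stands still between calls to the robot, and variables do not carry over. Pictures are saved under pics/ and viewed, at most 10 in all, crops included, and the job is handed in when it is done.

```bash
mkdir -p pics
cat > h.py <<'E'
import numpy as np, cv2
from workcell import robot, planner, vision, monitor
from scipy.spatial.transform import Rotation as Ro
def pix2w(name,u,v,z):
    c=vision.calibration(name); R=np.array(c["R"]);t=np.array(c["t"])
    d=R.T@np.array([(u-c["cx"])/c["fx"],(v-c["cy"])/c["fy"],1]); o=-R.T@t
    return o+d*(z-o[2])/d[2]
def w2pix(name,X):
    c=vision.calibration(name); p=np.array(c["R"])@np.array(X,float)+np.array(c["t"])
    return np.array([c["fx"]*p[0]/p[2]+c["cx"],c["fy"]*p[1]/p[2]+c["cy"]])
def wristray(u,v,z,pos,quat):
    c=vision.calibration("wrist"); T=np.array(c["tool_from_camera"])
    a=np.array([u-c["cx"],v-c["cy"]]);r=np.hypot(*a);th=r/c["fx"]
    d=np.array([*(a/max(r,1e-9)*np.sin(th)),np.cos(th)])
    R=Ro.from_quat(quat).as_matrix()
    o=R@T[:3,3]+np.array(pos); d=R@T[:3,:3]@d
    return o+d*(z-o[2])/d[2]
def wpix(X,pos,quat):
    c=vision.calibration("wrist"); T=np.array(c["tool_from_camera"])
    R=Ro.from_quat(quat).as_matrix()
    p=np.linalg.inv(T)@np.append(R.T@(np.array(X,float)-np.array(pos)),1)
    r=np.hypot(p[0],p[1]);th=np.arctan2(r,p[2])
    return np.array([c["cx"],c["cy"]])+c["fx"]*th*p[:2]/max(r,1e-9)
def down(yaw):  # tool z down; closing axis y at world angle yaw
    y=np.array([np.cos(yaw),np.sin(yaw),0]);z=np.array([0,0,-1.]);x=np.cross(y,z)
    return Ro.from_matrix(np.c_[x,y,z]).as_quat()
def save(name,f,crop=None,s=1):
    im=vision.camera(name)[:,:,::-1]
    if crop: im=im[crop[1]:crop[3],crop[0]:crop[2]]
    cv2.imwrite(f,cv2.resize(im,None,fx=s,fy=s,interpolation=cv2.INTER_CUBIC))
E
python3 - <<'E'
from h import *
save("top","pics/top.png",s=1.25);save("scene","pics/scene.png",s=1.25)
print(monitor.current_tcp_rot(),robot.tip_reach,monitor.current_t())
for n in("top","scene","wrist"):print(vision.calibration(n))
E
```

```text
[ 9.83406087e-01  1.81415741e-01 -1.74870718e-04 -8.75804207e-04] 72.6 0.1
{'fx': 466.7916016530155, 'fy': 466.7916016530155, 'cx': 317.1260284975039, 'cy': 195.79214958593153, 'R': array([[-0.00245633, -0.99995903,  0.00871198],
       [-0.98818407,  0.00109209, -0.15326791],
       [ 0.15325212, -0.00898551, -0.98814627]]), 't': array([ -19.58676288,  554.26650509, 1522.72496566])}
{'fx': 452.6708690624702, 'fy': 452.6708690624702, 'cx': 324.663460600099, 'cy': 204.47431638528653, 'R': array([[-6.38550162e-01,  7.69580141e-01, -3.12026958e-04],
       [ 5.85186754e-01,  4.85288493e-01, -6.49654941e-01],
       [-4.99810118e-01, -4.15019862e-01, -7.60229150e-01]]), 't': array([ 368.01641552, -246.35209024, 1807.6981718 ])}
{'fx': 309.70691628693146, 'fy': 309.70691628693146, 'cx': 314.91718779173357, 'cy': 198.19491837323034, 'tool_from_camera': array([[ 3.05985559e-04, -9.45323640e-01, -3.26133595e-01,
         8.37410642e+01],
       [ 9.99999763e-01,  8.80874742e-05,  6.82892895e-04,
        -5.73385047e-01],
       [-6.16826513e-04, -3.26133726e-01,  9.45323443e-01,
        -6.99036365e+01],
       [ 0.00000000e+00,  0.00000000e+00,  0.00000000e+00,
         1.00000000e+00]])}
```

View pics/top.png

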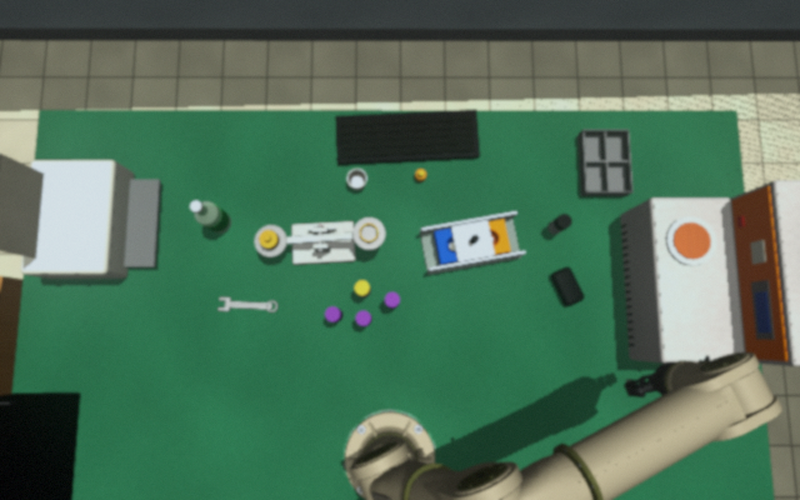

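View pics/scene.png

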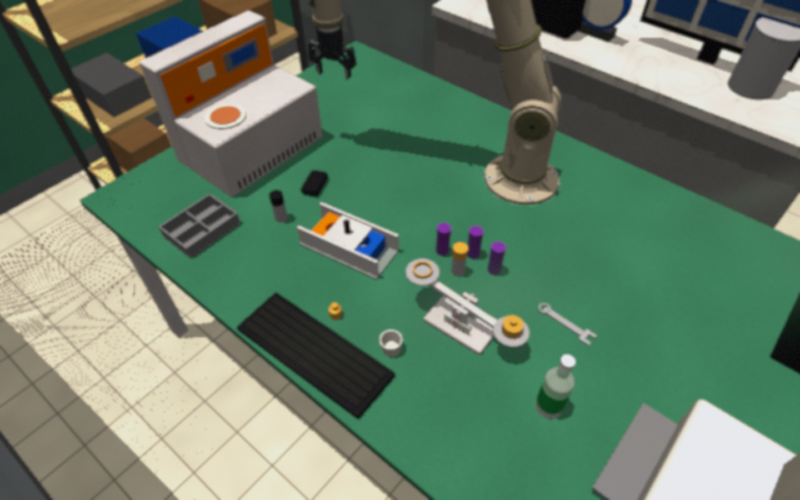

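Top view (displayed px): brass-capped cell (362,288) with three purple look-alikes close by (392,299), (333,315), (363,318). The balance pan ring is at (369,234), counterweight (268,240), knob about (473,240), blue block (444,246), orange block (502,237).

Run:
```python
from h import *
np.set_printoptions(precision=1,suppress=True)
for n,u,v,z in [("cell",362,288,100),("p1",392,299,100),("p2",333,315,100),("p3",363,318,100),("ring",369,233,131),("cw",268,240,130),("knob",474,240,107),("blue",438,246,58),("orange",504,237,58),("railA",424,271,70),("railB",524,254,70),("railC",419,229,70),("railD",516,213,70),("spare",563,220,100),("bottle",196,206,210)]:
    p=pix2w("top",u/1.25,v/1.25,z);print(n,p,np.hypot(p[0],p[1]))
for n,u,v,z in [("cell",460,249,100),("ring",423,269,131),("knob",346,222,107)]:
    print("scene",n,pix2w("scene",u/1.25,v/1.25,z))
```

```text
cell [433.7  68.1 100. ] 438.99742782851564
p1 [405.5  -8.5 100. ] 405.6124085466534
p2 [365.4 141.1 100. ] 391.6540834123326
p3 [357.6  65.  100. ] 363.5154015256247
ring [570.8  49.7 131. ] 572.93013327523
cw [553.2 305.1 130. ] 631.7544902966885
knob [ 556.4 -220.1  107. ] 598.358812547582
blue [ 548.4 -131.    58. ] 563.7878599377957
orange [ 572.4 -307.4   58. ] 649.7601451513611
railA [480.3 -92.4  70. ] 489.1550220364262
railB [ 525.  -356.4   70. ] 634.5214598084613
railC [592.1 -80.3  70. ] 597.539325388876
railD [ 635.2 -339.    70. ] 720.0262547794313
spare [ 610.2 -454.6  100. ] 760.9192082516378
bottle [623.3 463.8 210. ] 776.9805899828955
scene cell [442.1  72.8 100. ]
scene ring [576.9  55.6 131. ]
scene knob [ 566.  -219.4  107. ]
```

Run:
```python
from h import *
np.set_printoptions(precision=1,suppress=True)
q=down(np.radians(-80))
robot.move_to([450,70,270],q); robot.grip(64)
P=monitor.current_position();Q=monitor.current_tcp_rot()
print(P,Q,monitor.current_t(),monitor.current_grip_width())
save("wrist","pics/w1.png",s=1.25)
for X in [(437,70,100),(573,52,131)]: print(wpix(X,P,Q)*1.25)
```

```text
[450.1  69.8 270. ] [ 1.   0.1 -0.  -0. ] 2.9083 63.8953570510718
[390.5 267.2]
[467.6  58.3]
```

View pics/w1.png

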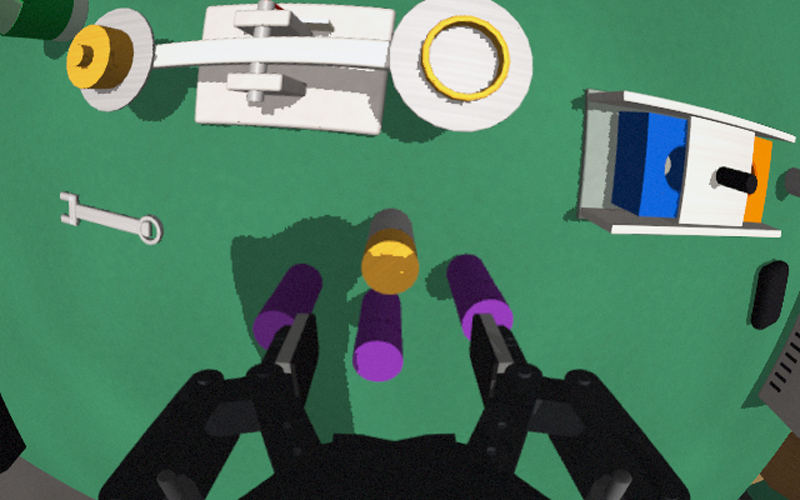

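The wrist view shows the cell cap's top disc at (390,268) and the ring centre at (466,58), both matching the predictions. The fingers clear the purple cells, and the blue well is half open on the near side of the gate.

Run:
```python
from h import *
np.set_printoptions(precision=2,suppress=True)
q=down(np.radians(-80))
P=monitor.current_position();Q=monitor.current_tcp_rot()
c=wristray(390/1.25,268/1.25,100,P,Q); r=wristray(466/1.25,58.5/1.25,131,P,Q)
k=wristray(752/1.25,182/1.25,107,P,Q);print(c,r,k)
robot.movel([c[0],c[1],230],150); robot.movel([c[0],c[1],134],120)
print(monitor.current_ft_force())
robot.grip(20)
print(monitor.current_grip_width(),monitor.current_grip_force(),monitor.current_ft_force())
robot.movel([c[0],c[1],300],120); robot.dwell(0.3)
print(monitor.current_grip_width(),monitor.current_ft_force(),monitor.current_position(),monitor.current_t())
robot.movel([r[0],r[1],300],150)
robot.dwell(.2)
save("wrist","pics/w2.png",s=1.25)
P=monitor.current_position();Q=monitor.current_tcp_rot();print(P)
print(wpix((r[0],r[1],131),P,Q)*1.25,wpix((P[0],P[1],P[2]-134),P,Q)*1.25)
```

```text
[436.36  70.27 100.  ] [572.69  52.86 131.  ] [ 565.04 -220.83  107.  ]
[ 0.42 -0.22  0.34]
36.53185784233234 59.65837061405182 [-1.71  0.04  5.14]
36.414285487418 [-0.28  0.11 -2.44] [436.28  70.3  299.8 ] 6.5333
[572.34  52.91 300.34]
[394.13 249.  ] [394.09 269.97]
```

View pics/w2.png

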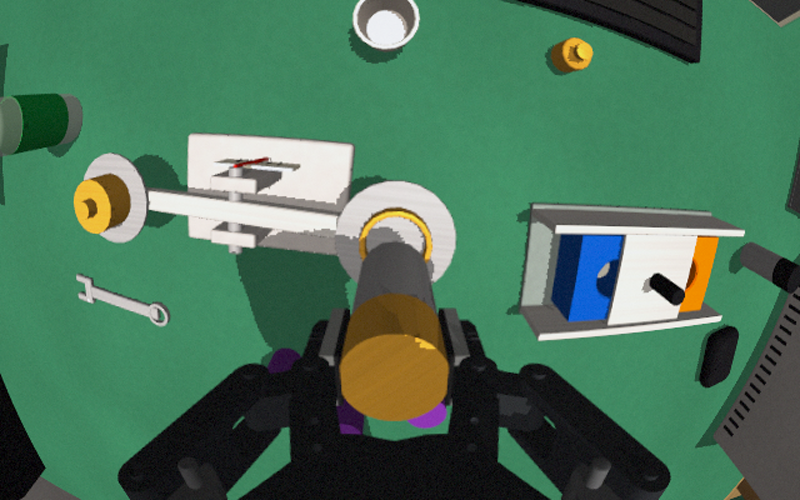

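The ring's outer edge spans x 358–433, centre about (395,248), and the cell hangs straight above it. I'll shift 0.5 mm and lower in steps, watching the force.

Run:
```python
from h import *
np.set_printoptions(precision=2,suppress=True)
x,y=572.75,52.4
f0=monitor.current_ft_force()
robot.movel([x,y,266],100)
for z in (262,259,256,254,252,250.5,249):
    robot.movel([x,y,z],30); f=monitor.current_ft_force()-f0
    print(z,f)
    if np.linalg.norm(f)>6: break
    if z<=251 and f[2]>2: break
print(monitor.current_position())
```

```text
262 [ 0.48 -0.12  0.29]
259 [ 1.07 -0.29 -0.84]
256 [ 2.12  0.91 -0.45]
254 [ 3.14  0.75 -1.09]
252 [ 2.43 -0.52  2.31]
250.5 [ 1.77 -0.74  2.57]
[572.88  52.16 250.54]
```

Run:
```python
from h import *
np.set_printoptions(precision=2,suppress=True)
robot.grip(70); print(monitor.current_ft_force())
p=monitor.current_position()
robot.movel([p[0],p[1],330],120)
# move on to a view near the gate
q=down(np.radians(-80))
robot.move_to([561,-170,270],q); robot.dwell(.3)
P=monitor.current_position();Q=monitor.current_tcp_rot()
save("wrist","pics/w3.png",s=1.25)
im=vision.camera("scene")[:,:,::-1]; 
im=cv2.resize(im[140:300,200:440],None,fx=3,fy=3,interpolation=cv2.INTER_CUBIC);cv2.imwrite("pics/s3.png",im)
print(P,Q,monitor.current_t())
for z in (104+100-1-17,103+100,119+100):print("cap at",z,wpix((572.75,52.4,z),P,Q)*1.25,(w2pix("scene",(572.75,52.4,z))-[200,140])*3)
```

```text
[ 0.86 -0.09  0.42]
[ 561.43 -168.56  270.41] [1.   0.09 0.   0.  ] 12.4333
cap at 186 [ 29.93 216.5 ] [416.54 186.83]
cap at 203 [ 10.07 224.66] [416.94 175.62]
cap at 219 [ -9.83 233.22] [417.33 164.87]
```

View pics/w3.png

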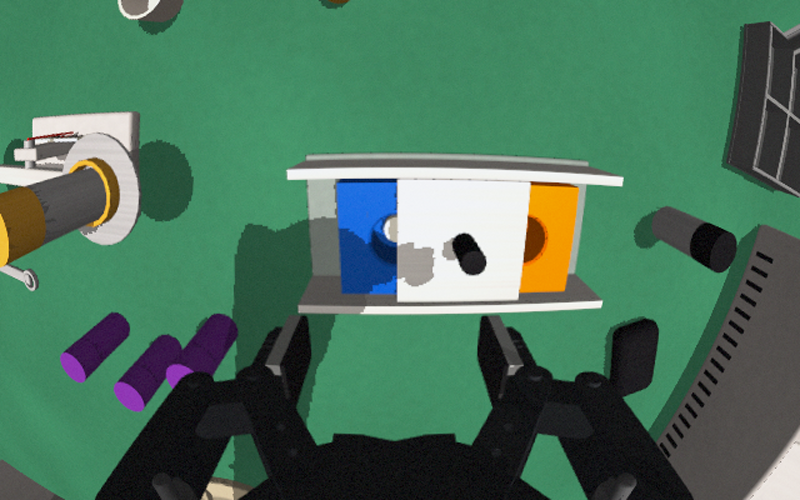

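View pics/s3.png

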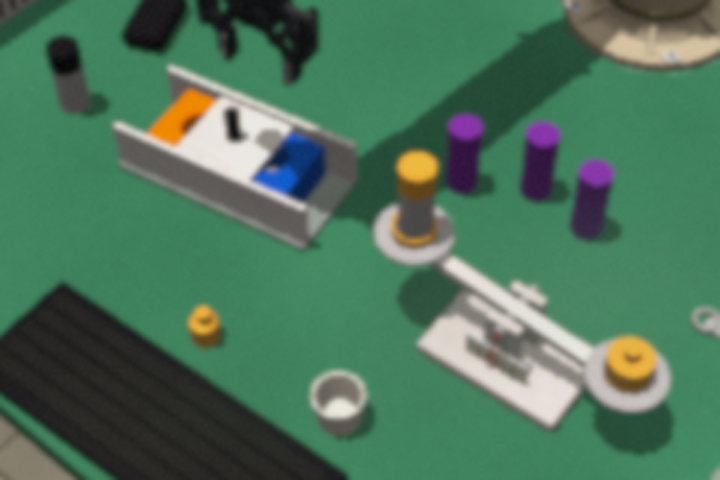

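Run:
```python
from h import *
np.set_printoptions(precision=1,suppress=True)
P=monitor.current_position();Q=monitor.current_tcp_rot()
t=np.linspace(0,2*np.pi,200)
for s in (87,103,119):
    d=np.array([wpix((572.7+42*np.cos(a),52.5+42*np.sin(a),s),P,Q)*1.25 for a in t])
    e=np.array([w2pix("scene",(572.7+42*np.cos(a),52.5+42*np.sin(a),s)) for a in t]);e=(e-[200,140])*3
    print(s,"wrist dish x",d.min(0),d.max(0),"scene",e.min(0),e.max(0))
for n,u,v,z in [("knob",473,262,107),("bluehole",391,231,58),("orangeedge",547,238,58),("gateTL",397,180,65),("gateTR",530,181,65),("gateBL",397,300,65),("gateBR",519,300,65),("blueTL",338,182,58),("orTR",578,185,58),("orBR",566,291,58)]:
    print(n,wristray(u/1.25,v/1.25,z,P,Q))
print(wpix((565,-220.8,107),P,Q)*1.25)
```

```text
87 wrist dish x [ 85.  130.6] [161.  234.2] scene [374.6 217.4] [454.2 280. ]
103 wrist dish x [ 72.6 132.2] [149.5 240.3] scene [374.6 207.9] [454.9 270.6]
119 wrist dish x [ 59.4 134.1] [137.  246.9] scene [374.7 198.2] [455.6 261.1]
knob [ 563.8 -221.3  107. ]
bluehole [ 560.7 -167.1   58. ]
orangeedge [ 577.6 -291.8   58. ]
gateTL [ 601.1 -164.4   65. ]
gateTR [ 619.8 -261.9   65. ]
gateBL [ 507.5 -181.3   65. ]
gateBR [ 523.4 -280.7   65. ]
blueTL [ 591.2 -121.9   58. ]
orTR [ 625.4 -306.5   58. ]
orBR [ 534.9 -325.3   58. ]
[472.7 260.2]
```

Scene crop: cap top at (417,165) and dish bottom at y≈262. In the wrist view the dish's right edge is x≈138. All of these match a seat height of 119 mm, so the pan has stayed up and the cell is **light**. I'll uncover the blue well by sliding the gate towards orange.

Run:
```python
from h import *
np.set_printoptions(precision=2,suppress=True)
u=np.array([0.17,-0.985]);k=np.array([563.9,-221.3]); H=146
robot.movel([*k,200],120);f0=monitor.current_ft_force()
robot.movel([*k,H],80);print(monitor.current_ft_force()-f0)
robot.grip(26);print(monitor.current_grip_width(),monitor.current_ft_force()-f0)
f0=monitor.current_ft_force()
for s in [10,20,30,40,46,48,50,51,52,53,54,55,56,57,58,59]:
    robot.movel([*(k+u*s),H],50 if s<47 else 15)
    f=monitor.current_ft_force()-f0; fu=-(f[:2]@u); print(s,round(fu,1),f)
    if s>46 and fu>9: break
robot.movel([*(k+u*(s-4)),H],40)
robot.grip(60)
robot.movel([*(k+u*(s-4)),250],150)
robot.movel([570,-170,300],150)
robot.dwell(.2)
P=monitor.current_position();Q=monitor.current_tcp_rot();print(P,Q,monitor.current_t())
save("wrist","pics/w4.png",s=1.25)
```

```text
[-0.59 -1.68 -0.55]
25.620804068230715 [-0.97 -1.36 -1.81]
10 0.3 [0.79 0.44 0.38]
20 0.1 [0.85 0.29 0.92]
30 0.5 [0.89 0.64 1.68]
40 1.2 [0.4  1.25 0.99]
46 0.3 [-0.09  0.27  0.65]
48 1.9 [-0.75  1.79  1.37]
50 1.5 [-1.67  1.28  1.61]
51 2.1 [-2.18  1.71  2.34]
52 2.6 [-0.78  2.46  1.36]
53 2.0 [-1.58  1.79  1.88]
54 2.9 [-1.2   2.76  1.18]
55 4.6 [-3.42  4.06  3.69]
56 7.8 [-4.79  7.13  4.  ]
57 9.5 [-6.51  8.53  6.45]
[ 569.73 -171.15  299.29] [ 1.    0.09 -0.   -0.  ] 21.2417
```

View pics/w4.png

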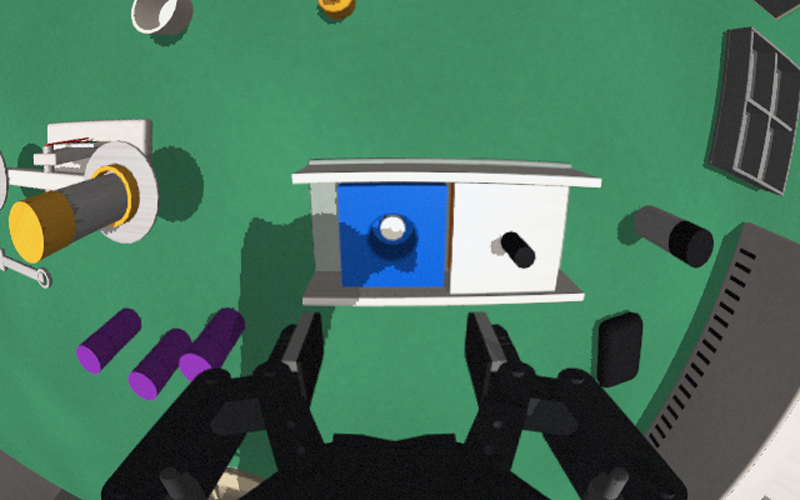

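The gate is at its stop, with its plate covering orange. The blue well is fully open with its mouth near (393,232), and the cell still stands on the raised pan. I'll get the mouth position from an enlarged crop and check it against the rack geometry.

Run:
```python
from h import *
np.set_printoptions(precision=1,suppress=True)
P=monitor.current_position();Q=monitor.current_tcp_rot()
im=cv2.imread("pics/w4.png")
t=np.linspace(0,2*np.pi,60)
c=im[170:300,320:570].copy();c=cv2.resize(c,None,fx=3.2,fy=3.2,interpolation=cv2.INTER_CUBIC)
for r in (20.25,22.25):
  pts=np.array([(wpix((555.4+r*np.cos(a),-172.05+r*np.sin(a),58),P,Q)*1.25-[320,170])*3.2 for a in t])
  cv2.polylines(c,[pts.astype(np.int32)],True,(0,255,255),1)
cv2.imwrite("pics/w4c.png",c)
for X in [(555.4,-172.05,58),(572.75,52.4,219)]:print(wpix(X,P,Q)*1.25)
g=np.array([wristray(a/1.25,b/1.25,58,P,Q) for a,b in[(338,184),(447,184),(443,288),(343,286)]]);print(g,g.mean(0))
```

```text
[392.5 237.1]
[ 25.1 232.3]
[[ 592.6 -120.3   58. ]
 [ 608.  -208.1   58. ]
 [ 516.4 -224.5   58. ]
 [ 503.  -136.5   58. ]] [ 555.  -172.3   58. ]
```

View pics/w4c.png

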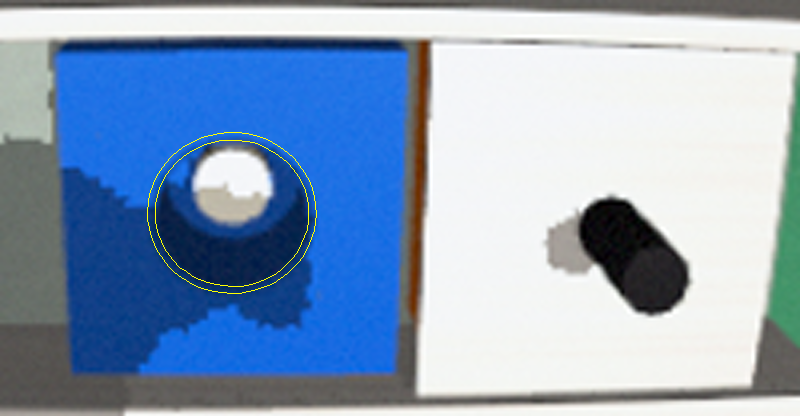

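The projected circle matches the mouth, so the centre is (555.3, −172.1). Next I'll fetch the cell and bring it above the well.

Run:
```python
from h import *
np.set_printoptions(precision=2,suppress=True)
x,y=572.75,52.4; w=(555.3,-172.1)
robot.movel([570,-170,340],150); robot.movel([x,y,340],180)
robot.movel([x,y,253],100)
f0=monitor.current_ft_force()
robot.grip(20);print(monitor.current_grip_width(),monitor.current_ft_force()-f0)
robot.movel([x,y,275],40);robot.movel([x,y,330],120)
print(monitor.current_grip_width(),monitor.current_ft_force()-f0)
robot.movel([*w,330],120);robot.movel([*w,215],100);robot.dwell(.3)
f0=monitor.current_ft_force();print(monitor.current_position(),f0,monitor.current_t())
for z in list(range(205,162,-4))+[160,158]:
    robot.movel([*w,z],40);f=monitor.current_ft_force()-f0;print(z,f)
    if np.linalg.norm(f)>9:break
print(monitor.current_position(),monitor.current_t())
```

```text
36.52576598588508 [-0.32 -1.38  0.66]
36.571184946140974 [ 1.15 -1.1  -1.67]
[ 555.39 -172.12  215.28] [-1.    0.27 -2.4 ] 29.3667
205 [ 0.66 -0.36  0.91]
201 [ 0.29 -0.81  1.03]
197 [ 0.71 -0.11 -0.56]
193 [ 2.31 -0.27  0.21]
189 [ 1.23 -0.81  0.89]
185 [ 0.94 -0.33  1.09]
181 [1.85 0.12 0.88]
177 [ 1.43 -0.48  1.5 ]
173 [ 1.43 -0.01  0.57]
169 [ 1.32 -0.07  0.36]
165 [ 0.07 -0.63  0.03]
160 [ 1.31 -0.46  5.28]
158 [ 1.21 -0.41  7.45]
[ 555.7  -172.17  158.45] 32.7917
```

The cell entered cleanly and is on the plunger. Now the gentle press.

Run:
```python
from h import *
np.set_printoptions(precision=2,suppress=True)
w=(555.3,-172.1)
for z in np.arange(157.3,143,-.7):
    robot.movel([*w,z],12);robot.dwell(.1);f=np.mean([monitor.current_ft_force() for _ in range(3)],0)-[-1,.27,-2.4];print(round(z,1),f,monitor.current_position()[2])
    if f[2]>14.5:break
print(monitor.current_t(),monitor.current_grip_width())
```

```text
157.3 [ 2.59 -0.88  7.45] 157.5587850261375
156.6 [ 2.74 -1.03  6.72] 156.77310338914955
155.9 [ 2.75 -1.4   8.04] 155.9882593997566
155.2 [ 4.19 -1.23  7.08] 155.29209916199432
154.5 [ 3.15 -0.89  6.78] 154.57602915213894
153.8 [ 4.23 -2.01  6.75] 153.84675373728612
153.1 [ 4.78 -1.52  6.55] 153.1427046545801
152.4 [ 4.32 -1.25  7.45] 152.42969880403373
151.7 [ 4.51 -2.22  6.44] 151.66990939376208
151.0 [ 3.1  -1.91  8.52] 151.21659063436348
150.3 [ 2.6  -1.47 10.67] 150.76187962298374
149.6 [ 2.3  -1.43 11.71] 150.29284731832848
148.9 [ 1.95 -0.85 13.6 ] 149.81544790990048
148.2 [ 0.9  -1.04 16.26] 149.3403635897299
37.6917 36.3784645688242
```

The end is felt: force rises from 7 to 16 N past 151 mm. I'll ease off a little, release, retreat and check.

Run:
```python
from h import *
np.set_printoptions(precision=1,suppress=True)
w=(555.3,-172.1)
robot.movel([*w,149.2],12);print(monitor.current_ft_force())
robot.grip(70);robot.movel([*w,149.2],12);robot.movel([*w,260],100)
robot.movel([500,-60,330],150);robot.dwell(.5)
P=monitor.current_position();Q=monitor.current_tcp_rot()
a=cv2.resize(vision.camera("wrist")[:,:,::-1],None,fx=1.25,fy=1.25)
for z,c in((118,(0,255,0)),(128,(0,0,255))):
    pts=np.array([wpix((555.3+19*np.cos(t),-172.1+19*np.sin(t),z),P,Q)*1.25 for t in np.linspace(0,6.283,60)]).astype(np.int32)
    cv2.polylines(a,[pts],True,c,1)
cv2.imwrite("pics/w5.png",a);print(P,monitor.current_t())
```

```text
[ 0.1 -1.1 12. ]
[500.  -60.1 329.9] 41.5333
```

View pics/w5.png

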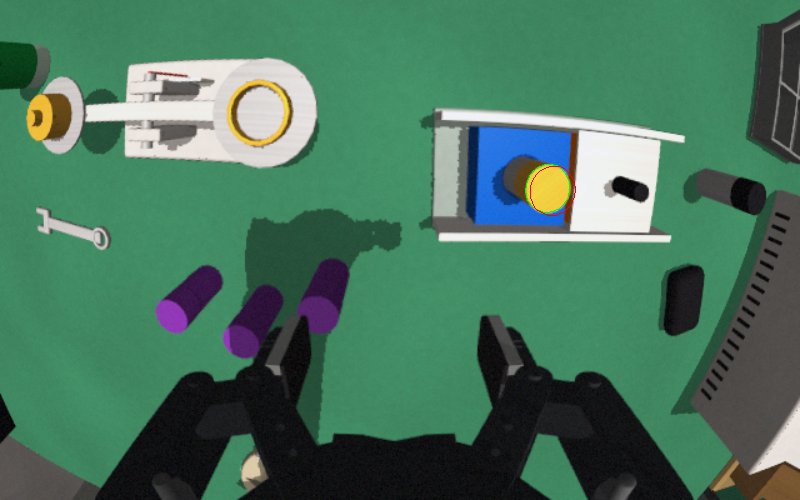

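The cap (548,189) coincides with the 118 mm outline, so the cell is fully home. The gate is still at its stop and everything else looks undisturbed.

```bash
python3 -c "
from h import *
print(robot.job_done())"
```

```text
the job is handed in; nothing more can be done
None
```

The cell weighed light, so I opened the blue well, pressed the cell fully home there and let go (peak press about 16 N), and handed the job in at about 42 s.

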